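Clamp the herb tub on the dispatch shelf with the knob under the shelf

ROBOT

A 6-joint arm with a two-finger parallel gripper is mounted at the origin on the work surface. World frame = base frame: x ahead of the robot, y to its left, z up, the work surface at z = 0. Lengths are in m, angles in rad, forces in N, time in s.
With the tool pointing down it reaches from about 0.25 to 0.775 m from the base axis. Payload 4 kg.
Tool frame: the origin (TCP) lies on the centre line of the jaws, within the pads' length; the fingertips stand 8 mm ahead of it and the grasp point (between the pads) lies 11 mm behind it; z points along the fingers, y is the direction in which the jaws open and shut (so a half turn about z gives the same grasp; the last joint's range is limited). The gripper opens to 94 mm and grips with 3 to 60 N. Pads are 16 mm wide; open, the fingers measure 119 mm over their backs; the gripper's body (75 mm by 177 mm) begins 78 mm behind the grasp point.
Start: joints at [-1.263, 0.087, 1.371, -0, 1.684, -0.103], TCP at [0.22, -0.504, 0.214] pointing down, gripper open.
Joint ranges: [-3.1, 3.1], [-0.76, 2.03], [0.27, 2.55], [-1.08, 4.22], [0.17, 2.65], [-2.57, 2.57]. Speed limits (rad/s): [2.79, 2.79, 3.14, 3.14, 3.14, 3.14].

INTERFACE

Orientations are given as [roll, pitch, yaw] about the fixed x, y, z axes, in that order (R = Rz(yaw) Ry(pitch) Rx(roll)).
In Python, from bench import * gives the robot as it stands.
- The arm moves only by the tool step_arm, never from a script. Its argument "steps" is a list of rows, each an object of numbers: "jaw": the opening, from 0 (shut) to 1 (fully open); "tx", "ty", "tz": the shift along the tool's x, y, z in m; "ax", "ay", "az": the turn, a rotation vector about the tool's x, y, z in rad. In form: [{"jaw": .., "tx": .., "ty": .., "tz": .., "ax": .., "ay": .., "az": ..}, ...]. A call has 1 to 8 rows; each row is the pose to reach, as a shift and turn from the pose measured when the call began, along the tool's axes at that moment; what a row does not reach only later rows make up. A row lasts 1/10 s, in which the tool goes at most 50 mm and 8.59 degrees, less where a joint would pass 70% of its speed; a pose out of reach is approached as far as the arm can. A call with a gripper value outside its range is refused whole. The fingers move at their own pace and stop on an object; the grip force is fixed at half the most. Time passes only in rows, so rows that repeat a pose let the fingers close. It gives the time, the measured TCP pose, the force and the opening at its end, in the units of the state.
- get_obs(): the state, without advancing time (a new reading comes with each control period).
- snapshot(name): name is "scene" or "top" or "wrist"; returns (picture, depth): 400x640x3 uint8, red, green, blue; 400x640 float32, m along the optical axis (not along the pixel's ray), 0 where there is no reading.
- camera_model(name): a dict with "intrinsics" (3x3 intrinsics, pixels), "origin" and "orientation" of the camera in the world. Camera axes: x right, y down, z forward; pixel columns grow to the right and rows downward; lengths in m; the calibration is good to about 2 mm. A picture is of the moment at which its call begins: read the wrist's pose just before it. camera_model takes no time and is no camera call; for the wrist camera it gives the pose at the moment of the call.
- close_job(): hands the job in, once; it reports no verdict.
Trained networks look in the newest picture that a camera, given by its name, has taken for a name from the list of things; names that differ only in an ending like _2 or _b are one class to them, and where a whole thing is asked for, a point or a joint stands for the part that bears it (a point fixed in the world has none). Each returns a list of dicts, best first, with "confidence" (0 to 1); they miss things now and then, are a little off and sometimes report something else, mostly with a low value. They report only what shows in the picture. A call takes as long as a camera call. They do not tell look-alikes from the thing itself.
- silhouettes(camera, query): "pixels" (400x640 bool, what is visible of it) and "rect" ([left, top, right, bottom] in pixels, round what is visible of it).
The state is a dict: "time": time; "joint_positions": joint angles; "qvel": joint speeds; "joint_torque": joint torques, N m; "tool_pos": TCP position; "ee_rot": TCP orientation; "wrist_force": force on the tool from outside, world axes, zero at the start; "wrist_torque": the same for the moment, N m; "width": finger opening in m.
Only numpy, scipy, OpenCV 4.12 (cv2) and the standard library are available. Lean on these libraries where they do the work, as an engineer would, in place of code of your own. Each camera call takes 0.05 s, during which the arm holds its last target. There are 200 camera calls.

TASK

Push the white herb tub with the green lid back on the small white shelf until its rear face sits flush against the blue back stop. Then tighten the red four-armed knob under the shelf's front edge so that the jaw slides across and grips the tub against the blue side fence with about 15 N, and let go: a grip under 8 N lets the tub slip, over 25 N is overtightened and would crack it. Move the jaw only by its knob, push the tub gently (less than 25 N), and leave the other things where they are.

Things in the scene. Friction and masses are not known exactly. Their poses are not given: they have to be found in the camera images.
- shelf_unit: Fixed small shelf: white board 310 (x) by 400 (y) by 18 mm, top 160 mm above the table, on four legs (front ones at y = +-185 mm), open below. Origin on the table below the middle of the front edge (facing the robot); x points into the shelf, y left along the edge, z up. Place and yaw vary. The first 35 mm of the board behind the front edge are empty.
- stop_face (a point): Middle of the front face of the blue back stop fixed on the board: shelf x = 215 mm, the face runs from shelf y = -70 to 70 mm and 40 mm up from the board.
- tub: Loose closed tub, white with a green lid, 110 (its x) by 160 (its y) by 75 mm high, about 0.35 kg (varies), standing on the shelf board a few cm in front of the back stop, a little askew, between jaw and fence. Origin at the centre of its underside, z up, x towards the back stop. Sliding it on the board takes about 1.5 to 4 N.
- tub_back (a point): Centre of the tub's rear face, 55 mm behind the tub's origin, 30 mm up.
- tub_left (a point): Centre of the tub's left face (the one towards the fence), 80 mm from the tub's origin, 30 mm up.
- fence_face (a point): Middle of the blue side fence's inner face, at the left of the tub, 23 mm above the board. The face looks to -y of the shelf, is 90 mm long (shelf x = 115 to 205 mm) and 46 mm high. Locked, but in a different place each time (shelf y = 80 to 90 mm).
- jaw: Dark steel jaw on the board, at the right of the tub; slides along the shelf's y only, geared to the knob: 18 mm towards the fence per rad of knob. To be moved only by the knob.
- pad_face (a point): Middle of the black rubber pad's face on the jaw, 23 mm above the board; pad 70 mm long (shelf x = 115 to 185 mm), 40 mm high. It faces the tub, at shelf y = -108 mm + 18 mm per rad of knob. The pad is sprung on the jaw: it yields about 1 mm per 9 N, after which the grip is felt at the knob.
- pad: The rubber pad itself, sprung on the jaw (origin not on the pad: table height, at the shelf's front edge line, level in y with the pad's face).
- knob_center (a point): Centre of the red four-armed knob hung under the board's front edge: on its vertical axis (shelf x = 4 mm, y = 0), at mid-height of the arms, 120 mm above the table, 22 mm below the board's underside. Black hub of radius 20 mm, four round arms of 16 mm diameter, 90 degrees apart. Arms pointing to the robot stick out in front of the board and can be pushed or pinched from above.
- knob_ball (a point): Centre of the 24 mm ball at the end of one of the knob's four arms, 88 mm from the axis (the arm that points along the shelf's x at knob angle 0); the other arms end alike.
- knob (a joint): Knob angle in rad, 0 to 3.0; grows anticlockwise seen from above, which tightens (arms in front of the board go from +y to -y). It stays where left, but a grip over 18 N eases back to about 18 N. While turning (not at rest) it resists: free 0.32 N m (5.3 N on an arm 60 mm from the axis); each 10 N of grip adds 0.18 N m, so 15 N takes 0.59 N m (10 N at 60 mm). Gripping begins at 1.5 to 2.2 rad.
- pot_a: Bystander: amber jar 60 mm wide and 60 mm high, loose on the board's rear left corner beside the back stop.
- pot_b: Bystander: white jar 60 mm wide and 60 mm high, loose on the board's rear right corner beside the back stop.
- carton_a: Bystander: lower of two flat white cartons, 200 by 280 by 55 mm, on the table to the left.
- carton_b: Bystander: upper of the two flat white cartons.
- herb_pan: Bystander: black open pan 160 by 100 by 60 mm on the table to the right, in front of the shelf.
- spray: Bystander: white bottle with a blue cap, 64 mm wide, 170 mm high, on the table to the right.
- punnet: Bystander: cardboard tray 140 by 100 by 50 mm on the table to the right.
- ladle: Bystander: spoon lying on the table in front of the shelf, to the left.
Not all that is in view belongs to the job. Leave any pink look-alike of the tub alone.

How it is judged:
On the way, in this order (a step that is already met when the one before it is completed fails the run):
1. the tub's rear face is flush against the back stop before the pad grips it (x of tub_back in the frame of shelf_unit above 0.212 m and angle between the x axis of tub and the x axis of shelf_unit, either way round below 0.035 rad and contact force between pad and tub below 4 N), for 0.2 s.
2. the jaw, driven by the knob, grips the tub with at least 8 N (contact force between pad and tub above 8 N), for 0.2 s.
At the end, for the whole second after the job is handed in: The tub stands level on the board at rest, rear face within 3 mm of the back stop and square to it within 0.035 rad, left face within 3 mm of the fence, and the pad presses on it with 8 to 25 N by itself (contact force between pad and tub between 8 and 25 N and x of tub_back in the frame of shelf_unit above 0.212 m and angle between the x axis of tub and the x axis of shelf_unit, either way round below 0.035 rad and y of tub_left in the frame of fence_face above -0.003 m and angle between tub's own z axis and vertical below 0.05 rad and linear speed of tub below 0.01 m/s); the robot touches nothing.
It fails at once if the pad squeezes the tub with more than 30 N (contact force between pad and tub above 30 N).
It fails at once if the robot presses on the tub with more than 25 N (contact force between any of the fingers, the arm and tub above 25 N).
It fails at once if the robot pushes the jaw itself (more than 5 N) (contact force between any of the fingers, the arm and jaw above 5 N).
It fails at once if a bystander is moved by more than 25 mm (distance of any of pot_a, pot_b, carton_a, carton_b, herb_pan, spray, punnet, ladle from where it was at the start of the episode above 0.025 m).
It also fails if it takes over 58 s, if anything falls off the work surface, if the arm or the gripper's body presses on something with over 40 N, if the wrist force passes 120 N, or if a joint passes its speed limit or range.

## Working session

There is one attempt and no reset: what is moved stays moved. The work goes in short steps, Python scripts to look and compute and a tool call to move; the robot and the scene stay as the last step left them, time stands still between calls to the robot, and variables do not carry over. Pictures are saved under pics/ and viewed, about 8 in all and at most 12, crops included, and the job is handed in when it is done.

Besides the shell and the picture viewer there is one more tool, called after "Request:" in YAML: its name, and indented under it one key for each argument. step_arm: Moves the arm, as the interface text tells. Its arguments: {"type":"object","properties":{"steps":{"type":"array"}},"required":["steps"]}

```bash
mkdir -p pics; ls; cat > h.py <<'E'
from bench import *
import numpy as np, cv2
from scipy.spatial.transform import Rotation as R
def rot(o):
    o=np.array(o); return o if o.shape==(3,3) else (R.from_euler('xyz',o).as_matrix() if o.size==3 else R.from_quat(o).as_matrix())
def cloud(cam,d):
    m=camera_model(cam);K=np.array(m['intrinsics']);v,u=np.mgrid[0:400,0:640]
    p=np.stack([(u-K[0,2])/K[0,0]*d,(v-K[1,2])/K[1,1]*d,d],-1)
    return p@rot(m['orientation']).T+np.array(m['origin'])
def project(cam,p):
    m=camera_model(cam);K=np.array(m['intrinsics']);q=(np.atleast_2d(p)-np.array(m['origin']))@rot(m['orientation']);q=q@K.T
    return q[:,:2]/q[:,2:]
E
python3 - <<'E'
from h import *
ims=[]
for c in ['scene','top']:
    im,d=snapshot(c); P=cloud(c,d); np.savez(c+'.npz',im=im,d=d,P=P); ims.append(im)
    print(c,camera_model(c)['origin'],camera_model(c)['orientation'])
    for q in ['tub','knob','jaw','shelf_unit','pad']:
        for r in silhouettes(c,q)[:3]:
            m=r['pixels']&(d>0); print(q,round(r['confidence'],2),np.round(r['rect']),np.round(np.median(P[m],0),3) if m.any() else None)
cv2.imwrite('pics/a.png',cv2.cvtColor(cv2.resize(np.vstack(ims),(480,600)),cv2.COLOR_RGB2BGR))
cv2.imwrite('pics/scene.png',cv2.cvtColor(ims[0],cv2.COLOR_RGB2BGR));cv2.imwrite('pics/top.png',cv2.cvtColor(ims[1],cv2.COLOR_RGB2BGR))
print(get_obs())
E
```

```text
pics
scene [ 1.1684292  -0.9384357   1.52103392] [-2.44830747  0.00512906  0.5679338 ]
tub 0.68 [320. 163. 368. 212.] [0.652 0.051 0.235]
tub 0.66 [310. 270. 349. 324.] [ 0.781 -0.252  0.075]
tub 0.65 [259. 184. 291. 230.] [ 0.411 -0.03   0.074]
knob 0.7 [192. 275. 216. 315.] [ 0.448 -0.472  0.105]
jaw 0.78 [330. 211. 352. 228.] [ 0.688 -0.041  0.202]
jaw 0.55 [292. 149. 416. 281.] [0.707 0.037 0.161]
shelf_unit 0.68 [290. 149. 410. 277.] [0.708 0.04  0.161]
pad 0.57 [333. 207. 351. 216.] [ 0.686 -0.021  0.205]
top [0.43508425 0.04291849 1.63582213] [-3.06299556 -0.00773127 -1.57664713]
tub 0.71 [274. 134. 335. 188.] [0.638 0.075 0.235]
tub 0.71 [276. 207. 318. 236.] [0.5   0.067 0.128]
tub 0.69 [373. 101. 434. 153.] [ 0.766 -0.224  0.075]
knob 0.63 [277. 204. 318. 237.] [0.499 0.068 0.127]
jaw 0.79 [335. 133. 348. 161.] [ 0.683 -0.03   0.205]
shelf_unit 0.7 [274. 138. 337. 186.] [0.639 0.076 0.235]
shelf_unit 0.57 [230.  92. 376. 237.] [0.665 0.099 0.161]
pad 0.53 [334. 135. 343. 160.] [ 0.682 -0.018  0.202]
{'time': 0.6, 'joint_positions': array([-1.26310499e+00,  8.71798377e-02,  1.37066824e+00, -1.40678425e-05,
        1.68358930e+00, -1.03100122e-01]), 'qvel': array([ 0.0009989 , -0.00031838, -0.00014297,  0.00070428, -0.00059513,
        0.00071098]), 'joint_torque': array([-9.14500233e-04, -3.39777803e+01, -3.02417994e+01,  7.16890697e-02,
        2.36529519e-02, -9.96687106e-06]), 'tool_pos': array([ 0.21963527, -0.5042771 ,  0.21353304]), 'ee_rot': array([3.14143964e+00, 2.98850003e-05, 4.10789870e-01]), 'wrist_force': array([-0.01942566, -0.49629153, -1.05665819]), 'wrist_torque': array([-0.00224157,  0.00566383,  0.05917317]), 'width': 0.09415398784955523}
```

View pics/scene.png

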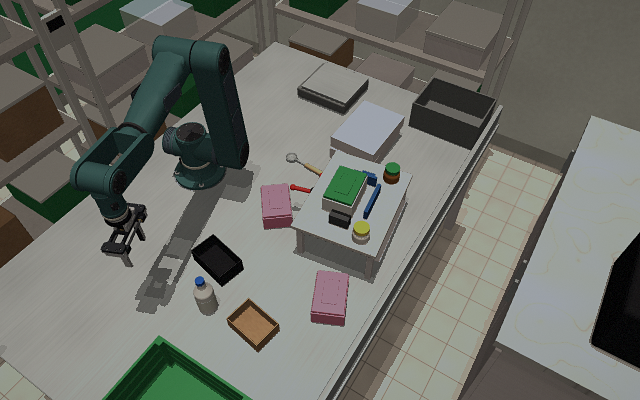

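View pics/top.png

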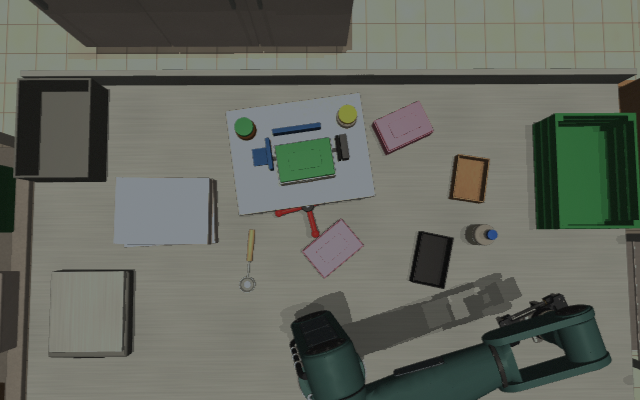

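Scene: the target tub (white, green lid) is on the shelf at top px (305,160); the look-alikes are pink tubs at (333,248) and (403,127). The other green thing is pot_a's lid at (245,128). The knob shows at (308,212), with red arms to (280,212) and (315,232). I choose (305,160). Next I fit the frames and take a close crop.

```bash
cat > meas.py <<'E'
from h import *
def rect(pts):
    (c,s,a)=cv2.minAreaRect(pts[:,:2].astype(np.float32)*1000); return np.array(c)/1000,np.array(s),a
def fit(im,P,d):
    z=P[...,2]; I=im.astype(int)
    reg=(P[...,0]>.35)&(P[...,0]<1)&(P[...,1]>-.3)&(P[...,1]<.4)&(d>0)
    green=reg&(I[...,1]>I[...,0]+30)&(I[...,1]>I[...,2]+30)&(z>.225)&(z<.245)
    blue=reg&(I[...,2]>I[...,0]+40)&(z>.17)
    board=reg&(abs(z-.16)<.008)
    red=reg&(I[...,0]>I[...,1]+70)&(I[...,0]>I[...,2]+70)&(z>.09)&(z<.15)&(I[...,2]<I[...,0]*.45)
    return green,blue,board,red
E
python3 - <<'E'
from meas import *
D=np.load('top.npz');im,P,d=D['im'],D['P'],D['d']
g,b,bo,r=fit(im,P,d)
n,l,st,ce=cv2.connectedComponentsWithStats(bo.astype(np.uint8));
k=1+np.argmax(st[1:,4]);print('board',st[k],rect(P[l==k]),np.median(P[l==k][:,2]))
n,l,st,ce=cv2.connectedComponentsWithStats(g.astype(np.uint8));k=1+np.argmax(st[1:,4]);print('lid',rect(P[l==k]),np.median(P[l==k][:,2]))
n,l,st,ce=cv2.connectedComponentsWithStats(b.astype(np.uint8))
for k in range(1,n):
    if st[k,4]>20: print('blue',st[k],rect(P[l==k]),np.percentile(P[l==k][:,2],[5,50,95]))
n,l,st,ce=cv2.connectedComponentsWithStats(r.astype(np.uint8))
for k in range(1,n):
    if st[k,4]>5: print('red',st[k],rect(P[l==k]),np.median(P[l==k],0))
# corners via board bottom edges
cv2.imwrite('pics/crop.png',cv2.cvtColor(cv2.resize(im[85:295,215:395],None,fx=3.2,fy=2.8,interpolation=2),cv2.COLOR_RGB2BGR))
E
```

```text
board [  225    93   150   122 10142] (array([0.67423706, 0.09229529]), array([311.25289917, 400.89712524]), 7.843466281890869) 0.16044823516764917
lid (array([0.64366986, 0.07572338]), array([103.13273621, 151.53735352]), 9.032344818115234) 0.23576575871378957
blue [273 123  48  10 195] (array([0.73986041, 0.0995163 ]), array([ 13.49957275, 134.65696716]), 7.877725124359131) [0.19613499 0.20071379 0.20560127]
blue [264 138   9  31 122] (array([0.66566357, 0.18253757]), array([86.79082489, 18.81173706]), 7.647152423858643) [0.19957861 0.20650754 0.21104455]
red [276 208  25   9  82] (array([0.50800208, 0.12824397]), array([17.0338459 , 72.59975433]), 17.78107261657715) [0.50564585 0.13940005 0.1275765 ]
red [307 211  12  26 114] (array([0.46787555, 0.05430389]), array([76.39730072, 19.22004509]), 12.05239486694336) [0.46090515 0.05397533 0.1276262 ]
```

View pics/crop.png

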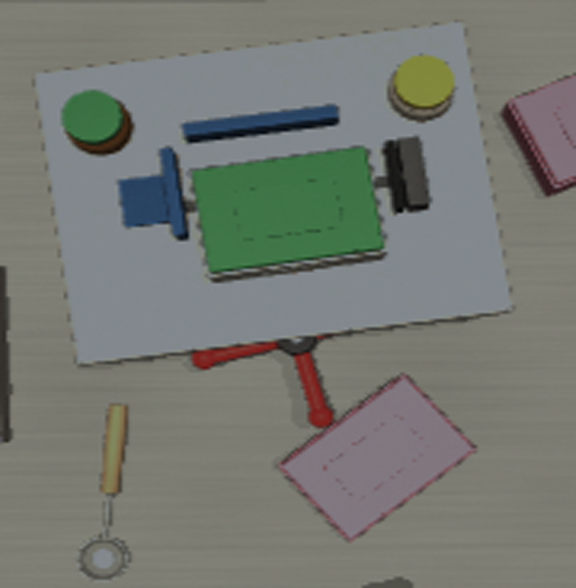

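Crop: green-lidded tub stands at about (288,210), between the blue fence at left (175,195) and the black pad at right (395,178), with the back stop at (260,123). That confirms the choice. The knob hub is at (298,343), with arms to (205,358) and (320,415). Shelf yaw is about 0.137.

```bash
cat > go.py <<'E'
from h import *
import sys
Y=0.137; O=np.array([.5207,.0711]); RS=np.array([[np.cos(Y),-np.sin(Y)],[np.sin(Y),np.cos(Y)]])
def st():
    o=get_obs(); p=o['tool_pos']; s=RS.T@(p[:2]-O); f=o['wrist_force']; fs=RS.T@f[:2]
    print('t',round(o['time'],2),'shelf',np.round(s,4),'z',round(p[2],4),'rpy',np.round(o['ee_rot'],3),'F',np.round(fs,1),round(f[2],1),'Tz',np.round(o['wrist_torque'],2),'w',round(o['width'],3)); return o
def to(sx,sy,z,yaw):
    o=st(); Rt=rot(o['ee_rot']); w=np.r_[O+RS@[sx,sy],z]
    t=Rt.T@(w-o['tool_pos']); a=R.from_matrix(Rt.T@R.from_euler('xyz',[np.pi,0,Y+yaw]).as_matrix()).as_rotvec()
    print('t',np.round(t,4),'a',np.round(a,4))
if len(sys.argv)>4: to(*map(float,sys.argv[1:5]))
elif __name__=='__main__': st()
E
python3 go.py .03 -.012 .30 0; python3 go.py .03 -.012 .185 0
```

```text
t 0.6 shelf [-0.3768 -0.5289] z 0.2135 rpy [3.141 0.    0.411] F [-0.1 -0.5] -1.1 Tz [-0.    0.01  0.06] w 0.094
t [ 0.5314 -0.3876 -0.0865] a [2.000e-04 0.000e+00 2.738e-01]
t 0.6 shelf [-0.3768 -0.5289] z 0.2135 rpy [3.141 0.    0.411] F [-0.1 -0.5] -1.1 Tz [-0.    0.01  0.06] w 0.094
t [ 0.5314 -0.3876  0.0285] a [2.000e-04 0.000e+00 2.738e-01]
```

Request:
step_arm:
  steps:
    - {"jaw":1,"tx":0.0,"ty":0.0,"tz":-0.086}
    - {"jaw":1,"tx":0.03,"ty":-0.02,"tz":-0.086}
    - {"jaw":1,"tx":0.531,"ty":-0.388,"tz":-0.086,"az":0.274}
    - {"jaw":1,"tx":0.531,"ty":-0.388,"tz":-0.086,"az":0.274}
    - {"jaw":1,"tx":0.531,"ty":-0.388,"tz":-0.086,"az":0.274}
    - {"jaw":1,"tx":0.531,"ty":-0.388,"tz":-0.086,"az":0.274}
    - {"jaw":1,"tx":0.531,"ty":-0.388,"tz":-0.086,"az":0.274}
    - {"jaw":1,"tx":0.531,"ty":-0.388,"tz":-0.086,"az":0.274}

```text
invalid input
```

```bash
python3 go.py .03 -.012 .30 0
```

```text
t 0.6 shelf [-0.3768 -0.5289] z 0.2135 rpy [3.141 0.    0.411] F [-0.1 -0.5] -1.1 Tz [-0.    0.01  0.06] w 0.094
t [ 0.5314 -0.3876 -0.0865] a [2.000e-04 0.000e+00 2.738e-01]
```

Request:
step_arm:
  steps:
    - {"jaw":1,"tx":0,"ty":0,"tz":-0.086,"ax":0,"ay":0,"az":0}
    - {"jaw":1,"tx":0.03,"ty":-0.02,"tz":-0.086,"ax":0,"ay":0,"az":0}
    - {"jaw":1,"tx":0.531,"ty":-0.388,"tz":-0.086,"ax":0,"ay":0,"az":0.274}
    - {"jaw":1,"tx":0.531,"ty":-0.388,"tz":-0.086,"ax":0,"ay":0,"az":0.274}
    - {"jaw":1,"tx":0.531,"ty":-0.388,"tz":-0.086,"ax":0,"ay":0,"az":0.274}
    - {"jaw":1,"tx":0.531,"ty":-0.388,"tz":-0.086,"ax":0,"ay":0,"az":0.274}
    - {"jaw":1,"tx":0.531,"ty":-0.388,"tz":-0.086,"ax":0,"ay":0,"az":0.274}
    - {"jaw":1,"tx":0.531,"ty":-0.388,"tz":-0.086,"ax":0,"ay":0,"az":0.274}

```text
time: 1.4
tool_pos: [0.3893, -0.2148, 0.2995]
ee_rot: [3.141, -0.001, 0.136]
wrist_force: [0.5, -0.7, 0.2]
width: 0.0936
```

```bash
python3 go.py .03 -.012 .30 0
```

```text
t 1.4 shelf [-0.1692 -0.2652] z 0.2995 rpy [ 3.141e+00 -1.000e-03  1.360e-01] F [ 0.4 -0.7] 0.2 Tz [-0.04  0.   -0.01] w 0.094
t [ 0.199  -0.2534 -0.0005] a [ 0.0009 -0.0009 -0.0007]
```

Request:
step_arm:
  steps:
    - {"jaw":1,"tx":0.199,"ty":-0.253,"tz":0,"ax":0,"ay":0,"az":0}
    - {"jaw":1,"tx":0.199,"ty":-0.253,"tz":0,"ax":0,"ay":0,"az":0}
    - {"jaw":1,"tx":0.199,"ty":-0.253,"tz":0,"ax":0,"ay":0,"az":0}
    - {"jaw":1,"tx":0.199,"ty":-0.253,"tz":0,"ax":0,"ay":0,"az":0}
    - {"jaw":1,"tx":0.199,"ty":-0.253,"tz":0,"ax":0,"ay":0,"az":0}
    - {"jaw":1,"tx":0.199,"ty":-0.253,"tz":0,"ax":0,"ay":0,"az":0}
    - {"jaw":1,"tx":0.199,"ty":-0.253,"tz":0,"ax":0,"ay":0,"az":0}
    - {"jaw":1,"tx":0.199,"ty":-0.253,"tz":0,"ax":0,"ay":0,"az":0}

```text
time: 2.2
tool_pos: [0.5529, 0.0659, 0.2983]
ee_rot: [-3.142, 0.0, 0.141]
wrist_force: [-0.6, 0.4, 0.9]
width: 0.0937
```

```bash
python3 go.py .03 -.012 .185 0; python3 - <<'E'
from meas import *
im,d=snapshot('wrist');P=cloud('wrist',d);np.savez('w1.npz',im=im,P=P,d=d);cv2.imwrite('pics/w1.png',cv2.cvtColor(im,cv2.COLOR_RGB2BGR))
E
```

```text
t 2.2 shelf [ 0.0312 -0.0095] z 0.2983 rpy [-3.142  0.     0.141] F [-0.6  0.5] 0.9 Tz [-0.01  0.05  0.01] w 0.094
t [-0.0012  0.0025  0.1133] a [-0.      0.0005  0.0043]
```

View pics/w1.png

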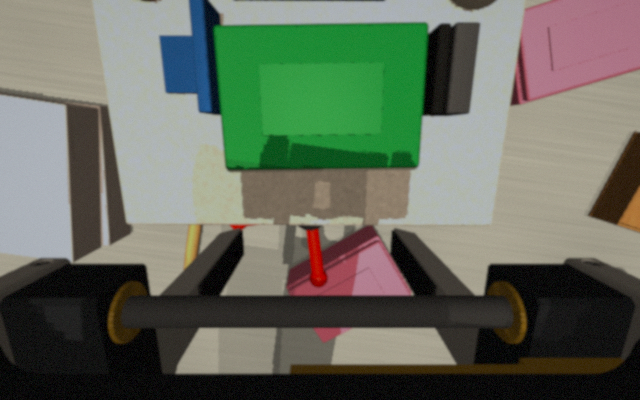

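The wrist view shows the green lid (220-425, 25-168), fence at (205,60), pad at (435,68), front board edge at row 222 and the knob arm with its ball at (318,277). I measure all of these in the shelf frame.

```bash
cat > m2.py <<'E'
from meas import *
from go import O,RS,Y
def report(f):
    D=np.load(f);im,P,d=D['im'],D['P'],D['d']
    I=im.astype(int);S=P.copy();S[...,:2]=(P[...,:2]-O)@RS;z=P[...,2]
    ok=d>0; inn=ok&(S[...,0]>-.12)&(S[...,0]<.32)&(abs(S[...,1])<.21)
    g=inn&(I[...,1]>I[...,0]+50)&(I[...,1]>I[...,2]+40)&(z>.222)&(z<.25)&(abs(S[...,1])<.13)
    c,s,a=cv2.minAreaRect((S[g][:,:2]*1000).astype(np.float32));print('lid shelf mm',np.round(c,1),np.round(s,1),round(a,2),'z',round(np.median(z[g]),4))
    bd=inn&(abs(z-.16)<.006)&(abs(S[...,1])<.15)&(S[...,0]<.03)
    for y0 in (-.13,-.1,-.05,.05,.1,.13):
        m=bd&(abs(S[...,1]-y0)<.01)
        if m.any(): print('front edge y',y0,round(S[m][:,0].min()*1000,1),end='; ')
    print()
    b=inn&(I[...,2]>I[...,0]+40)&(z>.195)&(z<.215)&(S[...,0]>.1)&(S[...,0]<.21)&(S[...,1]>.06)
    if b.any(): print('fence top y',np.round(np.percentile(S[b][:,1],[2,10,50])*1000,1),'x',np.percentile(S[b][:,0],[2,98]))
    k=inn&(I.max(-1)<90)&(z>.175)&(z<.215)&(S[...,1]<-.04)&(S[...,0]>.1)
    if k.any(): print('pad y',np.round(np.percentile(S[k][:,1],[50,90,98])*1000,1))
    r=inn&(I[...,0]>I[...,1]+90)&(I[...,2]<I[...,0]*.35)&(z>.1)&(z<.145)
    for y0 in range(1):
        n,l,stt,_=cv2.connectedComponentsWithStats(r.astype(np.uint8))
        for i in range(1,n):
            if stt[i,4]>40:
                q=S[l==i]; v=q[:,:2]-[.004,0]; rad=np.hypot(*v.T)
                for lo,hi in((.03,.07),(.075,.1)):
                    m=(rad>lo)&(rad<hi)
                    if m.sum()>8: print('arm',stt[i,4],'r',lo,hi,'angle',np.round(np.degrees(np.arctan2(*np.median(v[m],0)[::-1])),1),'rmax',rad.max().round(3),'z',np.median(q[m][:,2]).round(3))
import sys
if __name__=='__main__': report(sys.argv[1])
E
python3 m2.py w1.npz;python3 m2.py top.npz
```

```text
lid shelf mm [120.6 -14.1] [101.6 153.8] 0.78 z 0.2348
front edge y -0.13 -1.4; front edge y -0.1 -1.6; front edge y -0.05 -1.7; front edge y 0.05 -0.6; front edge y 0.1 -0.6; front edge y 0.13 -0.8; 
fence top y [78.5 78.9 83.2] x [0.11524111 0.1950256 ]
pad y [-120.5 -108.1 -107.7]
arm 45 r 0.075 0.1 angle 102.0 rmax 0.093 z 0.129
arm 725 r 0.03 0.07 angle -170.7 rmax 0.1 z 0.126
arm 725 r 0.075 0.1 angle -171.2 rmax 0.1 z 0.128
lid shelf mm [139.2  31.6] [269.2 146.6] 68.09 z 0.2358
front edge y -0.13 -0.3; front edge y -0.1 -0.3; front edge y -0.05 -0.4; front edge y 0.05 -0.1; front edge y 0.1 -0.1; front edge y 0.13 -0.2; 
fence top y [81.5 82.4 86.7] x [0.11704057 0.19892538]
pad y [-122.3 -106.1  -50.2]
```

Request:
step_arm:
  steps:
    - {"jaw":1,"tx":-0.001,"ty":0.003,"tz":0.05,"ax":0,"ay":0,"az":0.004}
    - {"jaw":1,"tx":-0.001,"ty":0.003,"tz":0.1,"ax":0,"ay":0,"az":0.004}
    - {"jaw":1,"tx":-0.001,"ty":0.003,"tz":0.113,"ax":0,"ay":0,"az":0.004}
    - {"jaw":1,"tx":0.01,"ty":0.003,"tz":0.113,"ax":0,"ay":0,"az":0.004}
    - {"jaw":1,"tx":0.018,"ty":0.003,"tz":0.113,"ax":0,"ay":0,"az":0.004}
    - {"jaw":1,"tx":0.022,"ty":0.003,"tz":0.113,"ax":0,"ay":0,"az":0.004}

```text
time: 2.85
tool_pos: [0.5774, 0.0638, 0.1896]
ee_rot: [3.14, -0.006, 0.135]
wrist_force: [-0.1, 0.5, -0.1]
width: 0.094
```

```bash
python3 go.py .097 -.012 .185 0
```

```text
t 2.85 shelf [ 0.0552 -0.015 ] z 0.1896 rpy [ 3.14  -0.006  0.135] F [-0.   0.5] -0.1 Tz [0.01 0.05 0.03] w 0.094
t [ 0.0417 -0.0031  0.0049] a [ 0.002  -0.0064 -0.0025]
```

Request:
step_arm:
  steps:
    - {"jaw":1,"tx":0.004,"ty":-0.002,"tz":0.003,"ax":0,"ay":-0.006,"az":-0.002}
    - {"jaw":1,"tx":0.008,"ty":-0.002,"tz":0.003,"ax":0,"ay":-0.006,"az":-0.002}
    - {"jaw":1,"tx":0.012,"ty":-0.002,"tz":0.003,"ax":0,"ay":-0.006,"az":-0.002}
    - {"jaw":1,"tx":0.016,"ty":-0.002,"tz":0.003,"ax":0,"ay":-0.006,"az":-0.002}
    - {"jaw":1,"tx":0.02,"ty":-0.002,"tz":0.003,"ax":0,"ay":-0.006,"az":-0.002}
    - {"jaw":1,"tx":0.024,"ty":-0.002,"tz":0.003,"ax":0,"ay":-0.006,"az":-0.002}
    - {"jaw":1,"tx":0.028,"ty":-0.002,"tz":0.003,"ax":0,"ay":-0.006,"az":-0.002}
    - {"jaw":1,"tx":0.032,"ty":-0.002,"tz":0.003,"ax":0,"ay":-0.006,"az":-0.002}

```text
time: 3.65
tool_pos: [0.6087, 0.0701, 0.1888]
ee_rot: [3.139, -0.0, 0.137]
wrist_force: [-6.2, -0.1, 5.0]
width: 0.0937
```

```bash
python3 go.py .097 -.012 .185 0
```

```text
t 3.65 shelf [ 0.087 -0.013] z 0.1888 rpy [ 3.139 -0.     0.137] F [-6.2  0.8] 5.0 Tz [-0.12  0.93 -0.  ] w 0.094
t [ 0.01   -0.001   0.0038] a [ 0.0024 -0.0002 -0.0003]
```

Request:
step_arm:
  steps:
    - {"jaw":1,"tx":0.002,"ty":0,"tz":0.001,"ax":0,"ay":0,"az":0}
    - {"jaw":1,"tx":0.004,"ty":0,"tz":0.001,"ax":0,"ay":0,"az":0}
    - {"jaw":1,"tx":0.0055,"ty":0,"tz":0.001,"ax":0,"ay":0,"az":0}
    - {"jaw":1,"tx":0.007,"ty":0,"tz":0.001,"ax":0,"ay":0,"az":0}

```text
time: 4.05
tool_pos: [0.6153, 0.0711, 0.1887]
ee_rot: [3.139, 0.0, 0.137]
wrist_force: [-6.2, -0.5, 3.9]
width: 0.0939
```

```bash
python3 go.py .097 -.012 .185 0
```

```text
t 4.05 shelf [ 0.0937 -0.0129] z 0.1887 rpy [3.139 0.    0.137] F [-6.2  0.3] 3.9 Tz [-0.12  0.85  0.02] w 0.094
t [ 0.0033 -0.0009  0.0037] a [ 0.0025  0.0001 -0.0001]
```

Request:
step_arm:
  steps:
    - {"jaw":1,"tx":0.001,"ty":0,"tz":0,"ax":0,"ay":0,"az":0}
    - {"jaw":1,"tx":0.002,"ty":0,"tz":0,"ax":0,"ay":0,"az":0}
    - {"jaw":1,"tx":0.003,"ty":0,"tz":0,"ax":0,"ay":0,"az":0}

```text
time: 4.35
tool_pos: [0.6168, 0.0714, 0.1888]
ee_rot: [3.139, 0.004, 0.137]
wrist_force: [-9.7, -1.8, 4.5]
width: 0.0939
```

```bash
python3 go.py .097 -.012 .185 0
```

```text
t 4.35 shelf [ 0.0952 -0.0129] z 0.1888 rpy [3.139 0.004 0.137] F [-9.8 -0.5] 4.5 Tz [-0.21  1.49  0.05] w 0.094
t [ 0.0018 -0.0009  0.0037] a [ 0.0025  0.0043 -0.0001]
```

Request:
step_arm:
  steps:
    - {"jaw":1,"tx":0.0015,"ty":0,"tz":0,"ax":0,"ay":0.004,"az":0}
    - {"jaw":1,"tx":0.0015,"ty":0,"tz":0,"ax":0,"ay":0.004,"az":0}

```text
time: 4.55
tool_pos: [0.6168, 0.0714, 0.1888]
ee_rot: [3.139, 0.004, 0.137]
wrist_force: [-6.7, -1.1, 2.6]
width: 0.094
```

```bash
python3 go.py .097 -.012 .185 0
```

```text
t 4.55 shelf [ 0.0952 -0.0128] z 0.1888 rpy [3.139 0.004 0.137] F [-6.8 -0.2] 2.6 Tz [-0.12  1.19 -0.02] w 0.094
t [ 0.0018 -0.0008  0.0038] a [ 0.0025  0.004  -0.    ]
```

Request:
step_arm:
  steps:
    - {"jaw":1,"tx":0.0025,"ty":0,"tz":0,"ax":0,"ay":0.004,"az":0}
    - {"jaw":1,"tx":0.0035,"ty":0,"tz":0,"ax":0,"ay":0.004,"az":0}
    - {"jaw":1,"tx":0.0035,"ty":0,"tz":0,"ax":0,"ay":0.004,"az":0}

```text
time: 4.85
tool_pos: [0.6166, 0.0714, 0.1888]
ee_rot: [3.139, 0.009, 0.137]
wrist_force: [-12.6, -2.2, 5.6]
width: 0.0935
```

```bash
python3 go.py -.01 -.012 .3 0; python3 - <<'E'
from meas import *
im,d=snapshot('wrist');P=cloud('wrist',d);np.savez('w2.npz',im=im,P=P,d=d);cv2.imwrite('pics/w2.png',cv2.cvtColor(im,cv2.COLOR_RGB2BGR))
im,d=snapshot('top');P=cloud('top',d);np.savez('t2.npz',im=im,P=P,d=d)
E
python3 m2.py w2.npz
```

```text
t 4.85 shelf [ 0.0951 -0.0128] z 0.1888 rpy [3.139 0.009 0.137] F [-12.8  -0.5] 5.6 Tz [-0.29  2.08  0.01] w 0.093
t [-0.1061 -0.0005 -0.1103] a [ 0.0025  0.009  -0.0001]
lid shelf mm [158.6 -11.3] [153.3 102.5] 89.96 z 0.2344
front edge y -0.1 -1.4; front edge y -0.05 -0.9; front edge y 0.05 -0.5; 
fence top y [82.5 83.3 87. ] x [0.11661729 0.20121984]
pad y [-119.2 -108.6 -106.6]
arm 303 r 0.03 0.07 angle -171.3 rmax 0.058 z 0.126
```

View pics/w2.png

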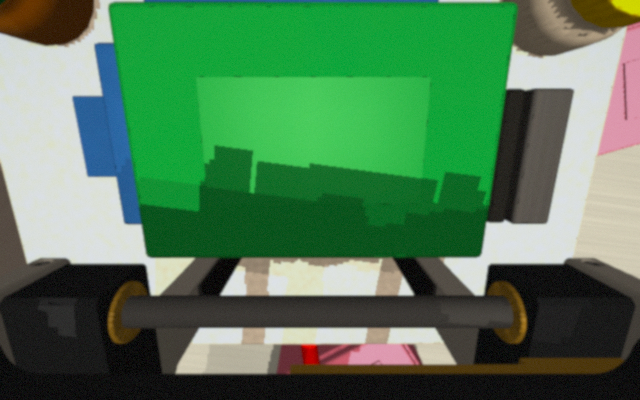

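Wrist picture: tub lid (115-510, 5-255) is parallel to the stop strip at row 0. Measured lid yaw is 0.0° and lid centre x = 159 mm, so the tub is flush. The press stalled at 13 N. Now I back off, close the gripper and go to the +y side of the front knob arm.

```bash
cat > arc.py <<'E'
from go import *
# rows for pushing: arc.py z off r th1 th2 ... (arm angles deg)
def pose(th,off,r,z):
    a=np.radians(th); s=np.array([.004,0])+r*np.array([np.cos(a),np.sin(a)])-off*np.array([-np.sin(a),np.cos(a)])
    return np.r_[O+RS@s,z],Y+a-np.pi
def rows(L):
    o=st(); Rt=rot(o['ee_rot'])
    for th,off,r,z in L:
        w,yaw=pose(th,off,r,z); t=Rt.T@(w-o['tool_pos']); a=R.from_matrix(Rt.T@R.from_euler('xyz',[np.pi,0,yaw]).as_matrix()).as_rotvec()
        print(th,'t',np.round(t,4),'a',np.round(a,3))
E
python3 -c "
from arc import *
rows([(189.2,.032,.06,.25),(189.2,.032,.06,.113)])"
```

```text
t 4.95 shelf [ 0.0951 -0.0128] z 0.1888 rpy [3.139 0.009 0.137] F [-13.2  -0.4] 5.0 Tz [-0.23  2.08  0.07] w 0.094
189.2 t [-0.156  -0.0346 -0.0599] a [ 0.002  0.009 -0.161]
189.2 t [-0.1548 -0.035   0.0771] a [ 0.002  0.009 -0.161]
```

Request:
step_arm:
  steps:
    - {"jaw":1,"tx":-0.015,"ty":0,"tz":0,"ax":0,"ay":0.009,"az":0}
    - {"jaw":1,"tx":-0.05,"ty":0,"tz":-0.03,"ax":0,"ay":0.009,"az":0}
    - {"jaw":0,"tx":-0.1,"ty":-0.02,"tz":-0.06,"ax":0,"ay":0.009,"az":-0.16}
    - {"jaw":0,"tx":-0.156,"ty":-0.035,"tz":-0.06,"ax":0,"ay":0.009,"az":-0.16}
    - {"jaw":0,"tx":-0.156,"ty":-0.035,"tz":-0.06,"ax":0,"ay":0.009,"az":-0.16}
    - {"jaw":0,"tx":-0.156,"ty":-0.035,"tz":-0.03,"ax":0,"ay":0.009,"az":-0.16}
    - {"jaw":0,"tx":-0.156,"ty":-0.035,"tz":-0.02,"ax":0,"ay":0.009,"az":-0.16}

```text
time: 5.65
tool_pos: [0.4569, 0.0851, 0.2084]
ee_rot: [3.14, 0.0, 0.297]
wrist_force: [0.8, -0.8, -1.4]
width: 0.0577
```

```bash
python3 - <<'E'
from meas import *
im,d=snapshot('wrist');P=cloud('wrist',d);np.savez('w3.npz',im=im,P=P,d=d);cv2.imwrite('pics/w3.png',cv2.cvtColor(im,cv2.COLOR_RGB2BGR))
E
python3 m2.py w3.npz;python3 -c "
from arc import *
rows([(189.2,.032,.06,.113)])"
```

```text
lid shelf mm [0. 0.] [0. 0.] 0.0 z nan
front edge y -0.13 -2.1; front edge y -0.1 -2.1; front edge y -0.05 -2.1; front edge y 0.05 -2.1; front edge y 0.1 -2.2; front edge y 0.13 -2.2; 
arm 993 r 0.03 0.07 angle 102.0 rmax 0.097 z 0.124
arm 993 r 0.075 0.1 angle 99.7 rmax 0.097 z 0.127
arm 1276 r 0.03 0.07 angle -173.7 rmax 0.099 z 0.125
arm 1276 r 0.075 0.1 angle -173.5 rmax 0.099 z 0.126
t 5.7 shelf [-0.0618  0.0225] z 0.2068 rpy [3.141 0.004 0.297] F [-0.1  0.6] -0.8 Tz [0.06 0.03 0.03] w 0.054
189.2 t [0.0018 0.0006 0.0938] a [ 0.001  0.004 -0.   ]
  return _methods._mean(a, axis=axis, dtype=dtype,
  ret = ret.dtype.type(ret / rcount)
```

View pics/w3.png

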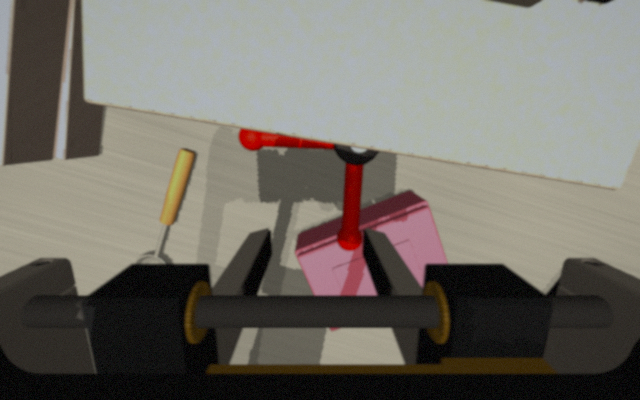

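Picture: fingers (still closing) straddle the arm from above. Front arm runs from the hub (355,150) to its ball (350,240), left arm to (250,138). I finish closing before going down.

Request:
step_arm:
  steps:
    - {"jaw":0,"tx":0.002,"ty":0.0,"tz":0,"ax":0,"ay":0.004,"az":0}
    - {"jaw":0,"tx":0.002,"ty":0.0,"tz":0,"ax":0,"ay":0.004,"az":0}
    - {"jaw":0,"tx":0.002,"ty":0.0,"tz":0,"ax":0,"ay":0.004,"az":0}
    - {"jaw":0,"tx":0.002,"ty":0.0,"tz":0,"ax":0,"ay":0.004,"az":0}
    - {"jaw":0,"tx":0.002,"ty":0.0,"tz":0,"ax":0,"ay":0.004,"az":0}
    - {"jaw":0,"tx":0.002,"ty":0.0,"tz":0.03,"ax":0,"ay":0.004,"az":0}
    - {"jaw":0,"tx":0.002,"ty":0.0,"tz":0.06,"ax":0,"ay":0.004,"az":0}
    - {"jaw":0,"tx":0.002,"ty":0.0,"tz":0.09,"ax":0,"ay":0.004,"az":0}

```text
time: 6.5
tool_pos: [0.4584, 0.0853, 0.1164]
ee_rot: [3.14, -0.002, 0.297]
wrist_force: [1.0, -0.3, -0.6]
width: 0.0006
```

```bash
python3 -c "
from arc import *
rows([(t,.0205,.06,.113) for t in (187,193,199,205,211,217,223,229,235,241,246)])"
```

```text
t 6.5 shelf [-0.0598  0.0226] z 0.1164 rpy [ 3.14e+00 -2.00e-03  2.97e-01] F [ 0.9 -0.4] -0.6 Tz [-0.   -0.02  0.02] w 0.001
187 t [0.0002 0.0097 0.0034] a [ 0.001 -0.002  0.038]
193 t [-0.0019  0.016   0.0034] a [ 0.001 -0.002 -0.067]
199 t [-0.0033  0.0225  0.0034] a [ 0.001 -0.002 -0.172]
205 t [-0.004   0.0291  0.0034] a [ 0.001 -0.001 -0.276]
211 t [-0.004   0.0358  0.0034] a [ 0.001 -0.001 -0.381]
217 t [-0.0033  0.0424  0.0034] a [ 0.001 -0.001 -0.486]
223 t [-0.0019  0.0489  0.0034] a [ 0.002 -0.001 -0.59 ]
229 t [0.0002 0.0552 0.0034] a [ 0.002 -0.001 -0.695]
235 t [0.0029 0.0612 0.0035] a [ 0.002 -0.001 -0.8  ]
241 t [0.0062 0.067  0.0035] a [ 0.002 -0.001 -0.905]
246 t [0.0094 0.0715 0.0035] a [ 0.002 -0.001 -0.992]
```

Request:
step_arm:
  steps:
    - {"jaw":0,"tx":0,"ty":0.01,"tz":0.003,"ax":0,"ay":0,"az":0}
    - {"jaw":0,"tx":-0.002,"ty":0.016,"tz":0.003,"ax":0,"ay":0,"az":-0.067}
    - {"jaw":0,"tx":-0.003,"ty":0.0225,"tz":0.003,"ax":0,"ay":0,"az":-0.172}
    - {"jaw":0,"tx":-0.004,"ty":0.029,"tz":0.003,"ax":0,"ay":0,"az":-0.276}
    - {"jaw":0,"tx":-0.004,"ty":0.036,"tz":0.003,"ax":0,"ay":0,"az":-0.381}
    - {"jaw":0,"tx":-0.003,"ty":0.0425,"tz":0.003,"ax":0,"ay":0,"az":-0.486}
    - {"jaw":0,"tx":-0.002,"ty":0.049,"tz":0.003,"ax":0,"ay":0,"az":-0.59}

```text
time: 7.2
tool_pos: [0.4692, 0.0383, 0.1133]
ee_rot: [-3.138, 0.0, 0.891]
wrist_force: [-4.3, 3.8, -3.6]
width: 0.0005
```

```bash
python3 -c "
from arc import *
rows([(t,.0205,.06,.113) for t in (223,229,235,241,246)])"
```

```text
t 7.2 shelf [-0.0555 -0.0254] z 0.1133 rpy [-3.138  0.     0.891] F [-3.7  4.4] -3.6 Tz [ 0.72  0.59 -0.06] w 0.0
223 t [0.0008 0.0014 0.0003] a [-0.003  0.     0.004]
229 t [-0.001   0.0078  0.0003] a [-0.003  0.    -0.101]
235 t [-0.0022  0.0144  0.0003] a [-0.003 -0.    -0.206]
241 t [-0.0026  0.021   0.0003] a [-0.003 -0.    -0.31 ]
246 t [-0.0025  0.0265  0.0003] a [-0.003 -0.    -0.398]
```

Request:
step_arm:
  steps:
    - {"jaw":0,"tx":-0.001,"ty":0.008,"tz":0,"ax":0,"ay":0,"az":-0.1}
    - {"jaw":0,"tx":-0.002,"ty":0.0145,"tz":0,"ax":0,"ay":0,"az":-0.206}
    - {"jaw":0,"tx":-0.0025,"ty":0.021,"tz":0,"ax":0,"ay":0,"az":-0.31}
    - {"jaw":0,"tx":-0.0025,"ty":0.0265,"tz":0,"ax":0,"ay":0,"az":-0.398}
    - {"jaw":0,"tx":-0.0025,"ty":0.0265,"tz":0,"ax":0,"ay":0,"az":-0.398}

```text
time: 7.7
tool_pos: [0.4874, 0.019, 0.1134]
ee_rot: [-3.135, -0.0, 1.289]
wrist_force: [-4.1, 0.0, -1.7]
width: 0.0004
```

```bash
python3 -c "
from arc import *
rows([(246,.0205,.06,.113),(246,.032,.06,.165),(200,.032,.065,.165),(155,.034,.065,.165),(155,.034,.06,.113)])"
```

```text
t 7.7 shelf [-0.0402 -0.0471] z 0.1134 rpy [-3.135 -0.     1.289] F [-4.   0.6] -1.7 Tz [ 0.01  0.68 -0.  ] w 0.0
246 t [0.001  0.0007 0.0004] a [-0.007 -0.    -0.   ]
246 t [ 0.001  -0.0112 -0.0515] a [-0.007 -0.    -0.   ]
200 t [ 0.0388 -0.0481 -0.0513] a [-0.006  0.002  0.803]
155 t [ 0.0961 -0.0436 -0.0513] a [-0.005  0.005  1.588]
155 t [ 0.096  -0.0382  0.0007] a [-0.005  0.005  1.588]
```

Request:
step_arm:
  steps:
    - {"jaw":0,"tx":0.001,"ty":-0.011,"tz":0,"ax":0,"ay":0,"az":0}
    - {"jaw":0,"tx":0.001,"ty":-0.011,"tz":-0.05,"ax":0,"ay":0,"az":0}
    - {"jaw":0,"tx":0.001,"ty":-0.02,"tz":-0.055,"ax":0,"ay":0,"az":0.14}
    - {"jaw":0,"tx":0.014,"ty":-0.035,"tz":-0.055,"ax":0,"ay":0,"az":0.28}
    - {"jaw":0,"tx":0.022,"ty":-0.045,"tz":-0.055,"ax":0,"ay":0,"az":0.42}
    - {"jaw":0,"tx":0.03,"ty":-0.05,"tz":-0.055,"ax":0,"ay":0,"az":0.56}
    - {"jaw":0,"tx":0.039,"ty":-0.05,"tz":-0.055,"ax":0,"ay":0,"az":0.7}
    - {"jaw":0,"tx":0.05,"ty":-0.05,"tz":-0.055,"ax":0,"ay":0,"az":0.84}

```text
time: 8.5
tool_pos: [0.4542, 0.0812, 0.1706]
ee_rot: [-3.139, 0.001, 0.442]
wrist_force: [-0.2, 0.4, -0.3]
width: 0.0002
```

```bash
python3 -c "
from arc import *
rows([(155,.034,.065,.165),(155,.034,.06,.113)])"
```

```text
t 8.5 shelf [-0.0645  0.0191] z 0.1706 rpy [-3.139e+00  1.000e-03  4.420e-01] F [-0.1  0.4] -0.3 Tz [-0.06 -0.   -0.01] w 0.0
155 t [ 0.0347 -0.0302  0.0057] a [-0.002  0.002  0.741]
155 t [ 0.0384 -0.0267  0.0577] a [-0.002  0.002  0.741]
```

Request:
step_arm:
  steps:
    - {"jaw":0,"tx":0.015,"ty":-0.015,"tz":0.003,"ax":0,"ay":0,"az":0.14}
    - {"jaw":0,"tx":0.0347,"ty":-0.03,"tz":0.005,"ax":0,"ay":0,"az":0.74}
    - {"jaw":0,"tx":0.0347,"ty":-0.03,"tz":0.005,"ax":0,"ay":0,"az":0.74}
    - {"jaw":0,"tx":0.0347,"ty":-0.03,"tz":0.005,"ax":0,"ay":0,"az":0.74}
    - {"jaw":0,"tx":0.0347,"ty":-0.03,"tz":0.005,"ax":0,"ay":0,"az":0.74}
    - {"jaw":0,"tx":0.0347,"ty":-0.03,"tz":0.005,"ax":0,"ay":0,"az":0.74}

```text
time: 9.1
tool_pos: [0.4733, 0.1234, 0.1673]
ee_rot: [-3.139, -0.001, -0.299]
wrist_force: [0.3, -0.1, 0.4]
width: 0.0004
```

```bash
python3 - <<'E'
from meas import *
im,d=snapshot('wrist');P=cloud('wrist',d);np.savez('w4.npz',im=im,P=P,d=d);cv2.imwrite('pics/w4.png',cv2.cvtColor(im,cv2.COLOR_RGB2BGR))
im,d=snapshot('top');P=cloud('top',d);np.savez('t4.npz',im=im,P=P,d=d)
E
python3 m2.py w4.npz 2>/dev/null;python3 m2.py t4.npz; python3 -c "
from arc import *
rows([(155,.034,.06,.113)])"
```

```text
lid shelf mm [0. 0.] [0. 0.] 0.0 z nan
front edge y -0.13 -1.1; front edge y -0.1 -1.1; front edge y -0.05 -1.3; front edge y 0.05 -36.6; front edge y 0.1 -1.7; front edge y 0.13 -1.7; 
arm 2408 r 0.03 0.07 angle -115.8 rmax 0.098 z 0.126
arm 2408 r 0.075 0.1 angle -115.3 rmax 0.098 z 0.128
arm 1790 r 0.03 0.07 angle 155.1 rmax 0.095 z 0.126
arm 1790 r 0.075 0.1 angle 155.4 rmax 0.095 z 0.128
lid shelf mm [168.7  27.3] [238.9 128.7] 76.83 z 0.2359
front edge y -0.13 -0.3; front edge y -0.1 -0.4; front edge y -0.05 -0.4; front edge y 0.05 25.3; front edge y 0.1 25.7; 
fence top y [81.3 82.6 86.7] x [0.11696394 0.20004014]
pad y [-105.4  -89.   -48. ]
t 9.2 shelf [-0.04    0.0582] z 0.1669 rpy [-3.139 -0.    -0.296] F [ 0.1 -0.7] -0.0 Tz [ 0.08  0.06 -0.04] w 0.0
155 t [0.0045 0.0003 0.0539] a [-0.003 -0.     0.004]
```

View pics/w4.png

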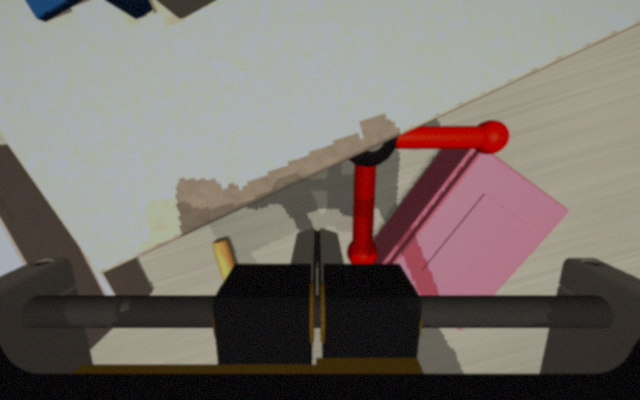

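Picture: closed fingers at (318,240), arm to push from the hub (370,148) to its ball (362,250), other arm to (492,135). Measured arm angle is 155.2°, so the knob is at about 1.14 rad. I go down and push on.

Request:
step_arm:
  steps:
    - {"jaw":0,"tx":0.0045,"ty":0,"tz":0.03,"ax":0,"ay":0,"az":0}
    - {"jaw":0,"tx":0.0045,"ty":0,"tz":0.054,"ax":0,"ay":0,"az":0}
    - {"jaw":0,"tx":0.0045,"ty":0,"tz":0.054,"ax":0,"ay":0,"az":0}

```text
time: 9.5
tool_pos: [0.475, 0.1217, 0.1096]
ee_rot: [3.141, 0.006, -0.294]
wrist_force: [0.1, 0.1, 0.3]
width: 0.0002
```

```bash
python3 -c "
from arc import *
rows([(t,.0205,.06,.113) for t in (155,160,165,170,174,177)])"
```

```text
t 9.5 shelf [-0.0384  0.0563] z 0.1096 rpy [ 3.141  0.006 -0.294] F [0.1 0. ] 0.3 Tz [0.03 0.08 0.02] w 0.0
155 t [ 0.0021  0.0127 -0.0034] a [0.    0.006 0.005]
160 t [ 0.0005  0.018  -0.0034] a [-0.     0.006 -0.082]
165 t [-0.0006  0.0234 -0.0033] a [-0.     0.006 -0.169]
170 t [-0.0012  0.0289 -0.0033] a [-0.001  0.006 -0.257]
174 t [-0.0014  0.0333 -0.0033] a [-0.001  0.006 -0.326]
177 t [-0.0013  0.0366 -0.0033] a [-0.001  0.006 -0.379]
```

Request:
step_arm:
  steps:
    - {"jaw":0,"tx":0.002,"ty":0.008,"tz":-0.003,"ax":0,"ay":0.006,"az":0}
    - {"jaw":0,"tx":0.002,"ty":0.013,"tz":-0.003,"ax":0,"ay":0.006,"az":0}
    - {"jaw":0,"tx":0.0005,"ty":0.018,"tz":-0.003,"ax":0,"ay":0.006,"az":-0.082}
    - {"jaw":0,"tx":-0.0005,"ty":0.0235,"tz":-0.003,"ax":0,"ay":0.006,"az":-0.169}
    - {"jaw":0,"tx":-0.001,"ty":0.029,"tz":-0.003,"ax":0,"ay":0.006,"az":-0.257}
    - {"jaw":0,"tx":-0.0015,"ty":0.033,"tz":-0.003,"ax":0,"ay":0.006,"az":-0.326}

```text
time: 10.1
tool_pos: [0.465, 0.0921, 0.1145]
ee_rot: [-3.136, -0.004, 0.036]
wrist_force: [1.2, 4.7, -1.4]
width: 0.0009
```

```bash
cat > kn.py <<'E'
from arc import *
from scipy.optimize import brentq
o=st(); s=RS.T@(o['tool_pos'][:2]-O)-[.004,0]; f=RS.T@o['wrist_force'][:2]; yaw=o['ee_rot'][2]-Y
# arm angle from tool: line through axis at perpendicular offset .0205
rr=np.hypot(*s); th=np.degrees(np.arctan2(s[1],s[0])%(2*np.pi)+np.arcsin(.0205/rr))
a=np.radians(th); t=np.array([-np.sin(a),np.cos(a)]); 
print('arm deg',round(th,2),'knob',round(np.radians(th-90),3),'yaw deg',round(np.degrees(yaw)+180,1),'rr',round(rr,4),'torque Nm',round(-(s[0]*f[1]-s[1]*f[0]),3),'Ftan',round(-f@t,2))
rows([(th+x,.0205,.06,.113) for x in map(float,sys.argv[1:4])])
E
python3 kn.py 1 2 3
```

```text
t 10.1 shelf [-0.0523  0.0284] z 0.1145 rpy [-3.136 -0.004  0.036] F [1.8 4.5] -1.4 Tz [ 1.06 -0.26 -0.04] w 0.001
arm deg 172.23 knob 1.435 yaw deg 174.2 rr 0.0631 torque Nm 0.305 Ftan 4.7
t 10.1 shelf [-0.0523  0.0284] z 0.1145 rpy [-3.136 -0.004  0.036] F [1.8 4.5] -1.4 Tz [ 1.06 -0.26 -0.04] w 0.001
173.22643959671484 t [-0.0007  0.001   0.0015] a [-0.005 -0.004  0.017]
174.22643959671484 t [-0.0011  0.0021  0.0015] a [-0.005 -0.004 -0.001]
175.22643959671484 t [-0.0014  0.0031  0.0015] a [-0.005 -0.005 -0.018]
```

Request:
step_arm:
  steps:
    - {"jaw":0,"tx":-0.0005,"ty":0.002,"tz":0.001,"ax":0,"ay":-0.004,"az":0}
    - {"jaw":0,"tx":-0.001,"ty":0.004,"tz":0.001,"ax":0,"ay":-0.004,"az":-0.018}
    - {"jaw":0,"tx":-0.001,"ty":0.006,"tz":0.001,"ax":0,"ay":-0.004,"az":-0.05}

```text
time: 10.4
tool_pos: [0.464, 0.0876, 0.1146]
ee_rot: [-3.132, -0.001, 0.086]
wrist_force: [-2.5, 5.9, 0.1]
width: 0.0003
```

```bash
python3 kn.py 1 2 3
```

```text
t 10.4 shelf [-0.0539  0.024 ] z 0.1146 rpy [-3.132e+00 -1.000e-03  8.600e-02] F [-1.7  6.1] 0.1 Tz [ 1.05  0.44 -0.04] w 0.0
arm deg 176.54 knob 1.51 yaw deg 177.1 rr 0.0627 torque Nm 0.315 Ftan 6.03
t 10.4 shelf [-0.0539  0.024 ] z 0.1146 rpy [-3.132e+00 -1.000e-03  8.600e-02] F [-1.7  6.1] 0.1 Tz [ 1.05  0.44 -0.04] w 0.0
177.5356614953079 t [-0.0011  0.0011  0.0016] a [-0.01  -0.001 -0.008]
178.5356614953079 t [-0.0014  0.0021  0.0016] a [-0.01  -0.001 -0.025]
179.5356614953079 t [-0.0017  0.0032  0.0016] a [-0.009 -0.002 -0.043]
```

Request:
step_arm:
  steps:
    - {"jaw":0,"tx":-0.001,"ty":0.002,"tz":0.001,"ax":-0.008,"ay":0,"az":-0.01}
    - {"jaw":0,"tx":-0.0015,"ty":0.004,"tz":0.001,"ax":-0.008,"ay":0,"az":-0.035}
    - {"jaw":0,"tx":-0.002,"ty":0.0055,"tz":0.001,"ax":-0.008,"ay":0,"az":-0.06}

```text
time: 10.7
tool_pos: [0.4629, 0.0835, 0.1146]
ee_rot: [-3.136, -0.004, 0.147]
wrist_force: [0.1, 5.8, -1.6]
width: 0.0005
```

```bash
python3 kn.py 1 2 3
```

```text
t 10.7 shelf [-0.0555  0.0202] z 0.1146 rpy [-3.136 -0.004  0.147] F [0.9 5.8] -1.6 Tz [ 1.14 -0.09  0.  ] w 0.0
arm deg 180.31 knob 1.576 yaw deg 180.6 rr 0.0629 torque Nm 0.361 Ftan 5.76
t 10.7 shelf [-0.0555  0.0202] z 0.1146 rpy [-3.136 -0.004  0.147] F [0.9 5.8] -1.6 Tz [ 1.14 -0.09  0.  ] w 0.0
181.3137524798231 t [-0.0009  0.0011  0.0016] a [-0.005 -0.004 -0.013]
182.3137524798231 t [-0.0013  0.0021  0.0016] a [-0.005 -0.004 -0.031]
183.3137524798231 t [-0.0016  0.0032  0.0016] a [-0.005 -0.004 -0.048]
```

Request:
step_arm:
  steps:
    - {"jaw":0,"tx":-0.001,"ty":0.002,"tz":0.001,"ax":-0.004,"ay":-0.004,"az":-0.02}
    - {"jaw":0,"tx":-0.0015,"ty":0.004,"tz":0.001,"ax":-0.004,"ay":-0.004,"az":-0.045}

```text
time: 10.9
tool_pos: [0.4624, 0.081, 0.1146]
ee_rot: [-3.137, -0.003, 0.192]
wrist_force: [0.5, 5.7, -1.5]
width: 0.0003
```

```bash
python3 kn.py 1 2 3
```

```text
t 10.9 shelf [-0.0564  0.0178] z 0.1146 rpy [-3.137e+00 -3.000e-03  1.920e-01] F [1.2 5.5] -1.5 Tz [ 1.06 -0.05  0.01] w 0.0
arm deg 182.62 knob 1.616 yaw deg 183.2 rr 0.063 torque Nm 0.357 Ftan 5.49
t 10.9 shelf [-0.0564  0.0178] z 0.1146 rpy [-3.137e+00 -3.000e-03  1.920e-01] F [1.2 5.5] -1.5 Tz [ 1.06 -0.05  0.01] w 0.0
183.6182821048911 t [-0.0008  0.0011  0.0016] a [-0.005 -0.003 -0.008]
184.6182821048911 t [-0.0012  0.0021  0.0016] a [-0.005 -0.003 -0.025]
185.6182821048911 t [-0.0015  0.0032  0.0016] a [-0.005 -0.003 -0.043]
```

Request:
step_arm:
  steps:
    - {"jaw":0,"tx":-0.001,"ty":0.002,"tz":0.001,"ax":-0.004,"ay":-0.004,"az":-0.02}
    - {"jaw":0,"tx":-0.0015,"ty":0.004,"tz":0.001,"ax":-0.004,"ay":-0.004,"az":-0.045}

```text
time: 11.1
tool_pos: [0.462, 0.0785, 0.1146]
ee_rot: [-3.137, -0.001, 0.238]
wrist_force: [-1.0, 5.7, -2.1]
width: 0.0007
```

```bash
python3 kn.py 1 2 3
```

```text
t 11.1 shelf [-0.0572  0.0154] z 0.1146 rpy [-3.137e+00 -1.000e-03  2.380e-01] F [-0.2  5.7] -2.1 Tz [ 1.22  0.05 -0.05] w 0.001
arm deg 184.88 knob 1.656 yaw deg 185.8 rr 0.0631 torque Nm 0.348 Ftan 5.74
t 11.1 shelf [-0.0572  0.0154] z 0.1146 rpy [-3.137e+00 -1.000e-03  2.380e-01] F [-0.2  5.7] -2.1 Tz [ 1.22  0.05 -0.05] w 0.001
185.87669398009206 t [-0.0007  0.001   0.0016] a [-0.005 -0.001 -0.002]
186.87669398009206 t [-0.0011  0.0021  0.0016] a [-0.005 -0.001 -0.019]
187.87669398009206 t [-0.0014  0.0032  0.0016] a [-0.005 -0.002 -0.037]
```

Request:
step_arm:
  steps:
    - {"jaw":0,"tx":-0.001,"ty":0.002,"tz":0.001,"ax":-0.004,"ay":0,"az":-0.01}
    - {"jaw":0,"tx":-0.0015,"ty":0.004,"tz":0.001,"ax":-0.004,"ay":0,"az":-0.035}

```text
time: 11.3
tool_pos: [0.4617, 0.0765, 0.1146]
ee_rot: [-3.136, -0.005, 0.273]
wrist_force: [0.1, 8.2, -1.7]
width: 0.0004
```

```bash
python3 kn.py 1 2 3
```

```text
t 11.3 shelf [-0.0577  0.0134] z 0.1146 rpy [-3.136 -0.005  0.273] F [1.2 8.1] -1.7 Tz [1.41 0.01 0.  ] w 0.0
arm deg 186.71 knob 1.688 yaw deg 187.8 rr 0.0631 torque Nm 0.516 Ftan 7.91
t 11.3 shelf [-0.0577  0.0134] z 0.1146 rpy [-3.136 -0.005  0.273] F [1.2 8.1] -1.7 Tz [1.41 0.01 0.  ] w 0.0
187.71236201406165 t [-0.0007  0.001   0.0016] a [-0.006 -0.005  0.002]
188.71236201406165 t [-0.001   0.0021  0.0016] a [-0.006 -0.005 -0.016]
189.71236201406165 t [-0.0014  0.0032  0.0016] a [-0.006 -0.005 -0.033]
```

Request:
step_arm:
  steps:
    - {"jaw":0,"tx":-0.001,"ty":0.002,"tz":0.001,"ax":-0.004,"ay":-0.004,"az":0}
    - {"jaw":0,"tx":-0.001,"ty":0.003,"tz":0.001,"ax":-0.004,"ay":-0.004,"az":-0.015}

```text
time: 11.5
tool_pos: [0.4616, 0.0757, 0.1146]
ee_rot: [-3.134, -0.003, 0.288]
wrist_force: [-0.9, 7.8, -0.6]
width: 0.0004
```

```bash
python3 kn.py 1 2 3
```

```text
t 11.5 shelf [-0.0579  0.0126] z 0.1146 rpy [-3.134e+00 -3.000e-03  2.880e-01] F [0.2 7.8] -0.6 Tz [1.46 0.21 0.02] w 0.0
arm deg 187.44 knob 1.701 yaw deg 188.7 rr 0.0632 torque Nm 0.487 Ftan 7.73
t 11.5 shelf [-0.0579  0.0126] z 0.1146 rpy [-3.134e+00 -3.000e-03  2.880e-01] F [0.2 7.8] -0.6 Tz [1.46 0.21 0.02] w 0.0
188.43667868791894 t [-0.0006  0.001   0.0016] a [-0.007 -0.003  0.004]
189.43667868791894 t [-0.001   0.0021  0.0016] a [-0.007 -0.003 -0.013]
190.43667868791894 t [-0.0013  0.0032  0.0016] a [-0.007 -0.003 -0.031]
```

Request:
step_arm:
  steps:
    - {"jaw":0,"tx":-0.001,"ty":0.002,"tz":0.001,"ax":-0.004,"ay":0,"az":0}
    - {"jaw":0,"tx":-0.001,"ty":0.0037,"tz":0.001,"ax":-0.004,"ay":0,"az":-0.02}

```text
time: 11.7
tool_pos: [0.4616, 0.0745, 0.1146]
ee_rot: [-3.133, -0.006, 0.309]
wrist_force: [-1.4, 8.4, -0.1]
width: 0.0003
```

```bash
python3 kn.py 1 2 3
```

```text
t 11.7 shelf [-0.0581  0.0115] z 0.1146 rpy [-3.133 -0.006  0.309] F [-0.2  8.5] -0.1 Tz [ 1.58  0.37 -0.03] w 0.0
arm deg 188.49 knob 1.719 yaw deg 189.9 rr 0.0632 torque Nm 0.523 Ftan 8.4
t 11.7 shelf [-0.0581  0.0115] z 0.1146 rpy [-3.133 -0.006  0.309] F [-0.2  8.5] -0.1 Tz [ 1.58  0.37 -0.03] w 0.0
189.49041352582068 t [-0.0006  0.0011  0.0016] a [-0.009 -0.006  0.006]
190.49041352582068 t [-0.001   0.0021  0.0016] a [-0.009 -0.006 -0.011]
191.49041352582068 t [-0.0013  0.0032  0.0016] a [-0.009 -0.006 -0.029]
```

Request:
step_arm:
  steps:
    - {"jaw":0,"tx":-0.001,"ty":0.002,"tz":0.001,"ax":-0.006,"ay":-0.004,"az":0}
    - {"jaw":0,"tx":-0.001,"ty":0.0037,"tz":0.001,"ax":-0.006,"ay":-0.004,"az":-0.015}

```text
time: 11.9
tool_pos: [0.4615, 0.0735, 0.1146]
ee_rot: [-3.132, -0.004, 0.324]
wrist_force: [-2.4, 9.2, -1.0]
width: 0.0004
```

```bash
python3 kn.py 1 2 3
```

```text
t 11.9 shelf [-0.0583  0.0104] z 0.1146 rpy [-3.132 -0.004  0.324] F [-1.1  9.5] -1.0 Tz [ 1.67  0.33 -0.03] w 0.0
arm deg 189.42 knob 1.735 yaw deg 190.7 rr 0.0631 torque Nm 0.579 Ftan 9.54
t 11.9 shelf [-0.0583  0.0104] z 0.1146 rpy [-3.132 -0.004  0.324] F [-1.1  9.5] -1.0 Tz [ 1.67  0.33 -0.03] w 0.0
190.42413854903205 t [-0.0007  0.0011  0.0016] a [-0.009 -0.004  0.005]
191.42413854903205 t [-0.001   0.0021  0.0016] a [-0.009 -0.004 -0.012]
192.42413854903205 t [-0.0013  0.0032  0.0016] a [-0.009 -0.004 -0.029]
```

Torque 0.58 Nm gives about 14.4 N, and the travel since contact gives about 14 N. I back the finger off, lift and check.

Request:
step_arm:
  steps:
    - {"jaw":0,"tx":0,"ty":-0.008,"tz":0,"ax":0,"ay":0,"az":0}
    - {"jaw":0,"tx":0,"ty":-0.014,"tz":0,"ax":0,"ay":0,"az":0}
    - {"jaw":0,"tx":0,"ty":-0.014,"tz":-0.05,"ax":0,"ay":0,"az":0}
    - {"jaw":0,"tx":0,"ty":-0.014,"tz":-0.1,"ax":0,"ay":0,"az":0.1}
    - {"jaw":0,"tx":0,"ty":-0.014,"tz":-0.15,"ax":0,"ay":0,"az":0.187}
    - {"jaw":0,"tx":0.03,"ty":-0.014,"tz":-0.185,"ax":0,"ay":0,"az":0.187}
    - {"jaw":0,"tx":0.06,"ty":-0.014,"tz":-0.185,"ax":0,"ay":0,"az":0.187}
    - {"jaw":0,"tx":0.06,"ty":-0.014,"tz":-0.185,"ax":0,"ay":0,"az":0.187}

```text
time: 12.7
tool_pos: [0.5162, 0.1044, 0.3009]
ee_rot: [-3.133, -0.005, 0.137]
wrist_force: [0.3, -0.7, -1.0]
width: 0.0004
```

```bash
python3 go.py; python3 - <<'E'
from meas import *
im,d=snapshot('wrist');P=cloud('wrist',d);np.savez('w5.npz',im=im,P=P,d=d);cv2.imwrite('pics/w5.png',cv2.cvtColor(im,cv2.COLOR_RGB2BGR))
im,d=snapshot('top');P=cloud('top',d);np.savez('t5.npz',im=im,P=P,d=d)
E
python3 m2.py w5.npz 2>/dev/null; python3 m2.py t5.npz
```

```text
t 12.7 shelf [0.0001 0.0336] z 0.3009 rpy [-3.133 -0.005  0.137] F [ 0.2 -0.7] -1.0 Tz [ 0.    0.02 -0.03] w 0.0
lid shelf mm [129.8   0.4] [152.4  51.3] 89.89 z 0.2329
front edge y -0.13 -3.6; front edge y -0.1 -3.7; front edge y -0.05 -2.3; front edge y 0.05 -2.7; front edge y 0.1 -2.8; front edge y 0.13 -2.8; 
fence top y [83.5 84.1 87.6] x [0.11239313 0.16547357]
pad y [-96.9 -70.6 -46. ]
arm 114 r 0.075 0.1 angle 102.9 rmax 0.095 z 0.129
arm 715 r 0.03 0.07 angle -171.8 rmax 0.099 z 0.125
arm 715 r 0.075 0.1 angle -172.0 rmax 0.099 z 0.127
lid shelf mm [166.4  29.8] [225.  123.8] 78.03 z 0.236
front edge y -0.13 -0.6; front edge y -0.1 -0.5; 
fence top y [82.4 83.4 87.1] x [0.1163738 0.1999221]
pad y [-95.3 -80.8 -50.4]
```

View pics/w5.png

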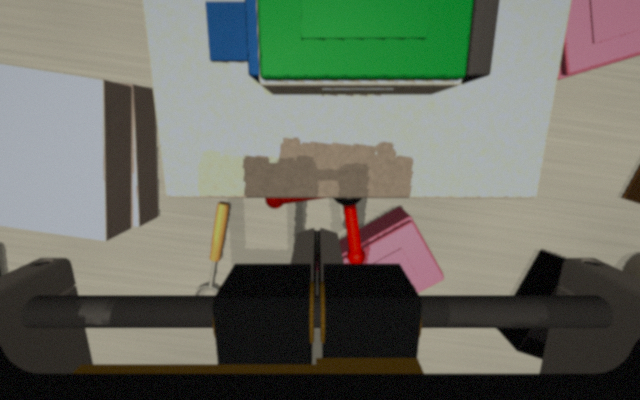

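Picture: tub lid (255-470, 0-80) touches the fence at left (250,40) and the pad at right (483,35). The rear edge is out of view, so I take one more look from further forward.

Request:
step_arm:
  steps:
    - {"jaw":0,"tx":0.05,"ty":0.034,"tz":-0.02,"ax":0,"ay":0,"az":0}
    - {"jaw":0,"tx":0.06,"ty":0.034,"tz":-0.04,"ax":0,"ay":0,"az":0}
    - {"jaw":0,"tx":0.06,"ty":0.034,"tz":-0.04,"ax":0,"ay":0,"az":0}
    - {"jaw":0,"tx":0.06,"ty":0.034,"tz":-0.04,"ax":0,"ay":0,"az":0}

```text
time: 13.2
tool_pos: [0.5767, 0.0778, 0.3393]
ee_rot: [-3.132, -0.0, 0.136]
wrist_force: [-1.5, 0.3, -0.1]
width: 0.0
```

```bash
python3 go.py; python3 - <<'E'
from meas import *
im,d=snapshot('wrist');P=cloud('wrist',d);np.savez('w6.npz',im=im,P=P,d=d);cv2.imwrite('pics/w6.png',cv2.cvtColor(im,cv2.COLOR_RGB2BGR))
E
python3 m2.py w6.npz 2>/dev/null
python3 - <<'E'
from m2 import *
for f in ('w2.npz','w6.npz'):
    D=np.load(f);im,P=D['im'].astype(int),D['P'];S=P.copy();S[...,:2]=(P[...,:2]-O)@RS
    b=(im[...,2]>im[...,0]+40)&(abs(P[...,2]-.2)<.006)&(abs(S[...,1])<.06)&(S[...,0]>.19)
    g=(im[...,1]>im[...,0]+50)&(im[...,1]>im[...,2]+40)&(P[...,2]>.222)&(abs(S[...,1])<.06)&(S[...,0]<.25)
    print(f,'stop x',b.sum(),np.percentile(S[b][:,0],[2,98]) if b.any() else 0,'lid x',np.percentile(S[g][:,0],[.5,99.5]))
E
```

```text
t 13.2 shelf [ 0.0564 -0.001 ] z 0.3393 rpy [-3.132 -0.     0.136] F [-1.5  0.5] -0.1 Tz [ 0.01 -0.    0.  ] w 0.0
lid shelf mm [158.    0.4] [101.9 152.9] 0.12 z 0.234
front edge y -0.13 -0.3; front edge y -0.1 -0.4; front edge y -0.05 -0.6; front edge y 0.05 -1.1; front edge y 0.1 -1.3; front edge y 0.13 -1.5; 
fence top y [85.7 86.4 88.9] x [0.11608119 0.19980734]
pad y [-100.4  -87.1  -84.1]
arm 44 r 0.075 0.1 angle 103.0 rmax 0.095 z 0.129
w2.npz stop x 513 [0.22159631 0.2228809 ] lid x [0.10913611 0.20886976]
w6.npz stop x 837 [0.22025949 0.22584304] lid x [0.10797944 0.2079067 ]
```

View pics/w6.png

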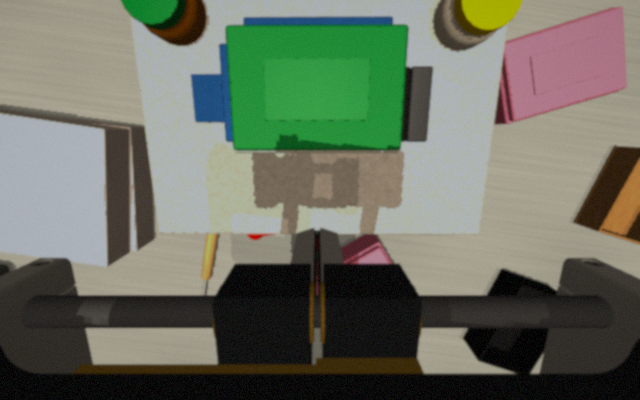

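Tub x is unchanged from the pressed flush position (158.0 against 158.6 mm, within noise), yaw 0.1°, and it touches the fence and pad. I hand in.

```bash
python3 -c "
from bench import *
print(close_job())"
```

```text
the job is handed in; nothing more can be done
None
```

I pushed the green-lidded tub back with open fingers until it stalled at the back stop. I then turned the knob anticlockwise from about 0.16 to 1.73 rad in two arm pushes, backed off and handed in at about 13 s. No verdict was reported.

**Last checks**
- **Tub position:** the last view showed it square to about 0.1° and touching both fence and pad. Lid-centre depth was 158.0 mm, against 158.6 mm when pressed home, which is within camera noise. Both readings sit 1–2 mm short of the ideal 160 mm, and that offset is about the calibration error.
- **Grip:** I estimated it rather than measuring it. The last knob torque of 0.58 N m gives about 14.4 N, and the knob travel after contact gives about 14 N.
- **Push force:** the highest reading on the tub was about 13 N.
- **Knob after letting go:** it read 188.1°, against 189.4° at the end of the push. Earlier wrist-camera readings of the knob differed by similar amounts, so I took this as camera error. A real slip of that size would mean roughly 3–4 N less grip, still above 8 N.
- **Surroundings:** at hand-in the arm was about 0.1 m above the tub and touching nothing. I saw no bystander moved in the last view, which did not show everything, and I did not measure their positions.

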